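# Flip the hex key and crack the left clamp's stiff screw

## Robot

A 6-joint arm with a two-finger parallel gripper is mounted at the origin on a cart in front of the work surface, level with it; the furniture and walls round the work are solid. World frame = base frame: x ahead of the robot, y to its left, z up, the work surface at z = 0. Lengths are in m, angles in rad, forces in N, time in s.
With the tool pointing down it reaches from about 0.35 to 0.775 m from the base axis. Payload 5.5 kg.
Tool frame: the origin (TCP) lies at the very end of the fingers, on their centre line; the grasp point (between the pads) lies 19 mm behind it; z points along the fingers, y is the line along which they close (so a half turn about z gives the same grasp; the last joint's range is limited). The gripper opens to 85 mm and grips with 20 to 120 N. Pads are 22 mm wide; open, the fingers measure 114 mm over their backs; the gripper's body (76 mm by 85 mm) begins 54 mm behind the grasp point. The pads swing forward as they close: fully open they stand 13 mm farther back than shut.
Start: joints at [-1.47, 0.313, 0.046, 1.304, 0, 1.431], TCP at [0.137, -0.558, 0.231] pointing down, gripper open.
Joint ranges: [-2.76, 2.76], [-0.86, 1.69], [-1.03, 1.26], [-2.2, 2.34], [-1.47, 1.5], [-3.14, 3.14]. Speed limits (rad/s): [2.57, 2.57, 3.14, 3.14, 3.14, 3.14].

## Interface

Orientations are given as a unit quaternion [w, x, y, z].
In Python, from workcell import env, imaging, ticket gives the robot as it stands. The module is installed in compiled form; this text tells all that it offers.
- The arm moves only by the tool apply_moves, never from a script. Its argument "rows" is a list of rows, each an object with "xyz": the shift along the tool's x, y, z in mm, a list of three; "turn": the turn, a rotation vector about the tool's x, y, z in rad, a list of three; "grip": the opening, from 0 (shut) to 1 (fully open). A call has 1 to 12 rows; each row is the pose to reach, as a shift and turn from the pose commanded when the call began, along the tool's axes at that moment; what a row does not reach only later rows make up. A row lasts 1/12 s, in which the tool goes at most 41.7 mm and 7.16 degrees, less where a joint would pass 70% of its speed; a pose out of reach is approached as far as the arm can. A call with a gripper value outside its range is refused whole. The fingers move at their own pace and stop on an object; "force" is the grip in N (left out, the last holds). Time passes only in rows, so rows that repeat a pose let the fingers close. It gives the time, the measured TCP pose, the force, the opening and the grip force at its end, in the units of the state.
- env.get_state(): the state, without advancing time (a new reading comes with each control period).
- imaging.read_camera(name): name is "scene" or "top" or "wrist"; returns a dict with "color" (420x560x3 uint8, blue, green, red), "z_map" (420x560 float32, m along the optical axis (not along the pixel's ray), 0 where there is no reading), "camera_matrix" (3x3 intrinsics, pixels), "view" (4x4, takes a point from world to camera coordinates). Camera axes: x right, y down, z forward; pixel columns grow to the right and rows downward; lengths in m; the calibration is good to about 2 mm. A picture is of the moment at which its call begins.
- ticket.hand_in(): hands the job in; it is judged then, once.
The state is a dict: "clock": time; "joint_pos": joint angles; "qvel": joint speeds; "tau": joint torques, N m; "tcp_pos": TCP position; "orientation": TCP orientation; "wrist_force": force on the tool from outside, world axes, zero at the start; "ft_torque": the same for the moment, N m; "finger_gap": finger opening in m; "grip_force": force on a finger pad.
Only numpy, scipy, OpenCV 4.12 (cv2) and the standard library are available. Lean on these libraries where they do the work, as an engineer would, in place of code of your own. Each camera call takes 0.05 s, during which the arm holds its last target. There are 200 camera calls.

## Task

Take the big hex key out of its leaning holder, flip it over and put its short arm down into the socket of the screw on the left-hand strap clamp, with the long arm lying level as a lever. Swing the long arm to loosen the screw by about an eighth of a turn; nobody knows which way its thread runs, so feel which way it gives. Let go and leave the key sitting in the screw, and leave the right-hand clamp's screw and the other things on the bench alone.

Things in the scene. Friction and masses are not known exactly. Their poses are not given: they have to be found in the camera images.
- hex_key: black L-shaped hex key, 14 across flats, 0.28 kg. Origin at the corner where the axes of its arms meet. Long arm: 150 from there along its own -x; short arm: 60 along its own -z (z up = short arm down, long arm level). Two flats of both arms face its +-y: grasp across these. Centre of mass about 55 along the long arm. Starts in the holder, long arm down, leaning 25 degrees, short arm at the top
- key_grip (a point): point on the axis of the key's long arm, 70 from the corner and 80 from its free end, a good place to grasp; axes as for hex_key
- key_short_tip (a point): centre of the end face of the key's short arm (its last 2.5 mm narrow to 11 across flats); axes as for hex_key
- key_long_tip (a point): centre of the end face of the key's long arm; axes as for hex_key
- key_holder: blue steel holder fixed to the bench: foot plate 120x64x8 with a square tube, inside 18x15.5, leaning 25 degrees from vertical toward its +x; tube mouth 59 above the bench. The key's long arm stands 44 deep in it and is drawn out along the tube. Origin under the plate's centre, z up, x away from the robot within 25 degrees. In it the key's y is its y; the short arm points to its +x and slopes down
- socket_a (a point): centre of the mouth of the hexagon socket in the steel cap screw (head 26 across) of strap clamp A, 66 above the bench, the clamp's highest part. Socket 15 across flats, 24 deep, opens upward. Axes turn with the screw: z up, flats face +-y, corners lie along +-x and every 60 degrees. x points away from the robot, 0 to 30 degrees to its left. Two clamps look alike; feet 150x76, green straps, fixed
- socket_b (a point): centre of the mouth of the hexagon socket in the steel cap screw (head 26 across) of strap clamp B, 66 above the bench, the clamp's highest part. Socket 15 across flats, 24 deep, opens upward. Axes turn with the screw: z up, flats face +-y, corners lie along +-x and every 60 degrees. x points away from the robot, 0 to 30 degrees to its left. Two clamps look alike; feet 150x76, green straps, fixed
- screw_a (a joint): turn of clamp A's screw in rad: 0 fully tight, grows as it loosens, to 1.2. One clamp has a left-hand, the other a right-hand thread; which is which varies. After some 0.2 rad of play and spring either way the key bites: loosening, the screw gives at 0.7 N m (2 to 8 N on a key held 70 mm out) and stays where left; tightening, it stops dead at 0 and the force passes 13 N by about 0.5 rad of swing
- screw_b (a joint): turn of clamp B's screw in rad: 0 fully tight, grows as it loosens, to 1.2. One clamp has a left-hand, the other a right-hand thread; which is which varies. After some 0.2 rad of play and spring either way the key bites: loosening, the screw gives at 0.7 N m (2 to 8 N on a key held 70 mm out) and stays where left; tightening, it stops dead at 0 and the force passes 13 N by about 0.5 rad of swing
- grease_tube: loose white tube with a red cap 42x122x28; leave alone
- masking_tape: loose roll of tape 104 across, 25 high; leave alone
- brush: loose wooden brush 42x179x12; leave alone

How it is judged:
By the outcome, as a careful person would: the job done as asked, in the order asked, and still so for the second after the job is handed in, with the robot touching nothing.
It also fails if it takes over 61 s, if anything falls off the work surface, if the arm or the gripper's body presses on something with over 40 N, if the wrist force passes 120 N, or if a joint passes its speed limit or range.

## Working session

There is one attempt and no reset: what is moved stays moved. The work goes in short steps, Python scripts to look and compute and a tool call to move; the robot and the scene stay as the last step left them, time stands still between calls to the robot, and variables do not carry over. Pictures are saved under pics/ and viewed, at most 10 in all, crops included, and the job is handed in when it is done.

Besides the shell and the picture viewer there is one more tool, called after ">>>" in YAML: its name, and indented under it one key for each argument. apply_moves: Moves the arm, as the interface text tells. Its arguments: {"type":"object","properties":{"rows":{"type":"array"},"force":{"type":"number"}},"required":["rows"]}

```bash
ls; mkdir -p pics; cat > h.py <<'E'
import numpy as np, cv2, json
from scipy.spatial.transform import Rotation as R
from workcell import env, imaging, ticket
def cam(n):
    c=imaging.read_camera(n); np.savez('%s.npz'%n,**c); return c
def pts(c):
    K=c['camera_matrix'];T=np.linalg.inv(c['view']);z=c['z_map']
    v,u=np.mgrid[:z.shape[0],:z.shape[1]]
    P=np.stack([(u-K[0,2])/K[0,0]*z,(v-K[1,2])/K[1,1]*z,z],-1)
    return P@T[:3,:3].T+T[:3,3]
def onplane(c,u,v,h):
    K=c['camera_matrix'];T=np.linalg.inv(c['view'])
    d=T[:3,:3]@np.array([(u-K[0,2])/K[0,0],(v-K[1,2])/K[1,1],1]);o=T[:3,3]
    return o+d*(h-o[2])/d[2]
def proj(c,p):
    q=c['view']@np.append(p,1);K=c['camera_matrix'];return (K@q[:3])[:2]/q[2]
def rot(q): q=np.array(q);return R.from_quat(q[[1,2,3,0]])
E
python3 - <<'E'
from h import *
s=env.get_state()
for k,v in s.items(): print(k,np.round(v,3))
a=cam('top');b=cam('scene')
for n,c in(('top',a),('scene',b)):
    print(n,np.round(c['camera_matrix'],1).tolist(),np.round(np.linalg.inv(c['view']),3).tolist()); cv2.imwrite(f'pics/{n}0.png',c['color'])
E
```

```text
pics
clock 0.0
joint_pos [-1.47   0.314  0.045  1.304 -0.     1.431]
qvel [ 0.001 -0.     0.     0.001  0.    -0.002]
tau [-0.0000e+00 -4.8062e+01  2.9853e+01  1.9000e-02 -0.0000e+00 -0.0000e+00]
tcp_pos [ 0.137 -0.558  0.23 ]
orientation [-0.001  0.993  0.12   0.   ]
wrist_force [-0.416  0.818 -0.119]
ft_torque [ 0.    -0.017 -0.032]
grip_force 0.0
finger_gap 0.085
top [[541.5, 0.0, 276.9], [0.0, 541.5, 212.0], [0.0, 0.0, 1.0]] [[-0.018, -0.992, 0.127, 0.334], [-1.0, 0.021, 0.017, 0.056], [-0.02, -0.127, -0.992, 1.379], [0.0, 0.0, 0.0, 1.0]]
scene [[479.9, 0.0, 284.5], [0.0, 479.9, 205.1], [0.0, 0.0, 1.0]] [[-0.517, -0.584, 0.626, -0.2], [-0.856, 0.333, -0.396, 0.518], [0.022, -0.74, -0.672, 0.901], [0.0, 0.0, 0.0, 1.0]]
```

View pics/top0.png

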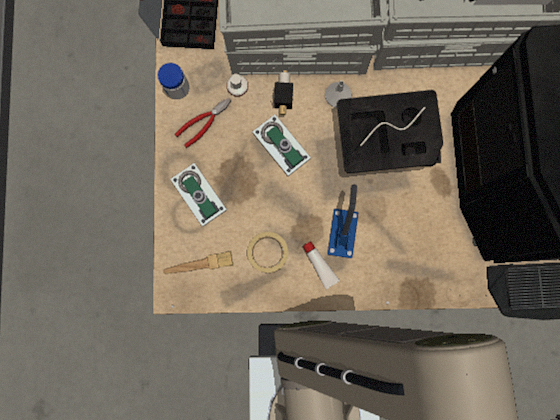

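View pics/scene0.png

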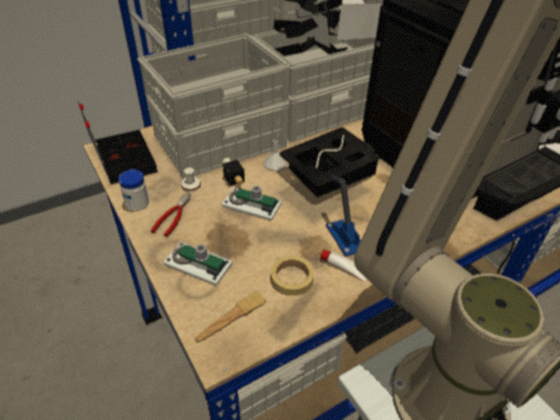

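The top view shows the left clamp (A) at about (199,193) with its screw near (199,190), and clamp B at (283,145). The blue holder is at (343,232), with the key leaning away to (353,187). The grease tube is at (318,265), the tape at (267,252) and the brush at (205,262). The scene view agrees.

```bash
python3 - <<'E'
from h import *
c=dict(np.load('top.npz'));P=pts(c);col=c['color'].astype(int)
hsv=cv2.cvtColor(c['color'],cv2.COLOR_BGR2HSV)
roi=np.zeros(P.shape[:2],bool);roi[180:265,315:375]=1
blue=roi&(hsv[...,0]>100)&(hsv[...,0]<125)&(hsv[...,1]>130)&(P[...,2]<0.02)&(P[...,2]>-0.01)
r=cv2.minAreaRect(P[blue][:,:2].astype(np.float32)*1000);print('holder',r,blue.sum())
print('corners',cv2.boxPoints(r).round())
k=roi&(col.max(-1)<75)&(P[...,2]>0.05)
print('key n',k.sum());Q=P[k];o=np.argsort(Q[:,2]);print(Q[o][::max(1,len(o)//14)].round(3))
m=Q.mean(0);print(m,np.linalg.svd(Q-m)[2][0])
for x0,y0 in((199,190),(283,145)):
    s=np.zeros_like(roi);s[y0-25:y0+25,x0-25:x0+25]=1
    h=s&(P[...,2]>0.058);print('screw',h.sum(),P[h].mean(0).round(4),np.median(P[h],0).round(4))
    v,u=np.where(h);print(u.mean(),v.mean(),onplane(c,u.mean(),v.mean(),.066))
b=imaging
big=cv2.resize(c['color'][120:270,160:380],None,fx=3.6,fy=3.6,interpolation=cv2.INTER_CUBIC);cv2.imwrite('pics/topcrop.png',big[:600,:800])
E
```

```text
holder ((453.821044921875, -85.67941284179688), (61.71709060668945, 117.32544708251953), 80.15911865234375) 673
corners [[ 391. -106.]
 [ 506. -126.]
 [ 517.  -65.]
 [ 401.  -45.]]
key n 297
[[ 0.449 -0.091  0.051]
 [ 0.454 -0.078  0.06 ]
 [ 0.455 -0.082  0.071]
 [ 0.464 -0.079  0.082]
 [ 0.472 -0.083  0.097]
 [ 0.48  -0.084  0.111]
 [ 0.485 -0.085  0.123]
 [ 0.554 -0.105  0.131]
 [ 0.544 -0.095  0.135]
 [ 0.536 -0.101  0.139]
 [ 0.533 -0.101  0.143]
 [ 0.524 -0.098  0.146]
 [ 0.516 -0.097  0.149]
 [ 0.518 -0.092  0.151]
 [ 0.513 -0.101  0.155]]
[ 0.4937337  -0.09142132  0.11741343] [-0.69447051  0.13348542 -0.70703066]
screw 72 [0.5225 0.2475 0.2294] [0.547  0.2729 0.0655]
197.36111111111111 195.20833333333334 [0.54863573 0.27432939 0.066     ]
screw 70 [0.6462 0.0582 0.1776] [0.6741 0.0574 0.0652]
283.54285714285714 143.71428571428572 [0.67353351 0.0596815  0.066     ]
```

View pics/topcrop.png

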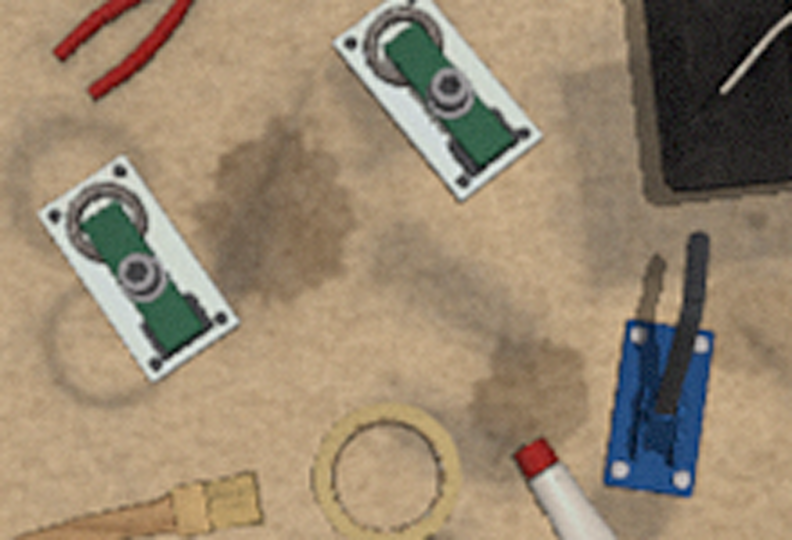

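```bash
cat >> h.py <<'E'
def plan(p,Rt):
    """shift (tool mm) and rotvec from current state pose to target tcp p, rotation matrix Rt"""
    s=env.get_state();R0=rot(s['orientation'])
    d=R0.inv().apply(np.array(p)-s['tcp_pos'])*1000
    return d.round(1),(R0.inv()*R.from_matrix(Rt)).as_rotvec().round(3)
def tool(head,pitch):
    """tool rotation: z_tool heading head(deg) pitched pitch deg below horizontal, y_tool to the right"""
    h,a=np.radians([head,pitch]);f=np.array([np.cos(h),np.sin(h),0]);up=np.array([0,0,1])
    z=np.cos(a)*f-np.sin(a)*up;y=np.array([np.sin(h),-np.cos(h),0]);return np.stack([np.cross(y,z),y,z],1)
E
python3 - <<'E'
from h import *
w=cam('wrist');s=env.get_state();T=np.eye(4);T[:3,:3]=rot(s['orientation']).as_matrix();T[:3,3]=s['tcp_pos']
print(w['camera_matrix'].round(1).tolist());print((np.linalg.inv(T)@np.linalg.inv(w['view'])).round(3))
C=np.linalg.inv(T)@np.linalg.inv(w['view'])
Rt=tool(15,90)
# camera over A
o=np.array([.5475,.2735,.066]); Rc=Rt@C[:3,:3]
print('tcp for cam 0.25 away on axis',o-Rc[:,2]*.25-Rt@C[:3,3])
p=o-Rc[:,2]*.25-Rt@C[:3,3]; print(plan(p,Rt))
E
```

```text
[[370.6, 0.0, 279.2], [0.0, 370.6, 208.3], [0.0, 0.0, 1.0]]
[[ 0.    -0.954 -0.3    0.076]
 [ 1.     0.001 -0.001  0.001]
 [ 0.001 -0.3    0.954 -0.142]
 [ 0.     0.     0.     1.   ]]
tcp for cam 0.25 away on axis [0.54612591 0.27393063 0.16207163]
(array([ 595.7, -710.3,   69.6]), array([-0.001, -0.   , -0.021]))
```

>>> apply_moves:
  rows:
    - {"xyz": [372,-329,0],"turn": [0,0,0],"grip": 1}
    - {"xyz": [372,-329,0],"turn": [0,0,0],"grip": 1}
    - {"xyz": [372,-329,0],"turn": [0,0,0],"grip": 1}
    - {"xyz": [372,-329,0],"turn": [0,0,0],"grip": 1}
    - {"xyz": [372,-329,0],"turn": [0,0,0],"grip": 1}
    - {"xyz": [372,-329,0],"turn": [0,0,0],"grip": 1}
    - {"xyz": [372,-329,0],"turn": [0,0,0],"grip": 1}
    - {"xyz": [372,-329,0],"turn": [0,0,0],"grip": 1}
    - {"xyz": [596,-710,0],"turn": [0,0,0],"grip": 1}
    - {"xyz": [596,-710,0],"turn": [0,0,0],"grip": 1}
    - {"xyz": [596,-710,0],"turn": [0,0,0],"grip": 1}
    - {"xyz": [596,-710,0],"turn": [0,0,0],"grip": 1}

```text
clock: 1.15
tcp_pos: [0.3881, -0.1274, 0.2312]
orientation: [0.0, 0.993, 0.12, 0.0]
wrist_force: [1.4, -0.3, 0.5]
finger_gap: 0.0851
grip_force: 0.0
```

>>> apply_moves:
  rows:
    - {"xyz": [249,-352,0],"turn": [0,0,0],"grip": 1}
    - {"xyz": [249,-352,0],"turn": [0,0,0],"grip": 1}
    - {"xyz": [249,-352,0],"turn": [0,0,0],"grip": 1}
    - {"xyz": [249,-352,0],"turn": [0,0,0],"grip": 1}
    - {"xyz": [249,-352,0],"turn": [0,0,0],"grip": 1}
    - {"xyz": [249,-352,0],"turn": [0,0,0],"grip": 1}
    - {"xyz": [249,-352,40],"turn": [0,0,0],"grip": 1}
    - {"xyz": [249,-352,40],"turn": [0,0,0],"grip": 1}
    - {"xyz": [249,-352,60],"turn": [0,0,0],"grip": 1}
    - {"xyz": [249,-352,60],"turn": [0,0,0],"grip": 1}
    - {"xyz": [249,-352,60],"turn": [0,0,0],"grip": 1}
    - {"xyz": [249,-352,60],"turn": [0,0,0],"grip": 1}

```text
clock: 2.15
tcp_pos: [0.5527, 0.2509, 0.1675]
orientation: [-0.01, 0.99, 0.142, -0.003]
wrist_force: [0.2, 0.2, -0.3]
finger_gap: 0.0855
grip_force: 0.0
```

```bash
python3 - <<'E'
from h import *
w=cam('wrist');s=env.get_state();print(s['clock'],s['tcp_pos'].round(4) if hasattr(s['tcp_pos'],'round') else s['tcp_pos'],s['joint_pos'])
u,v=proj(w,[.5475,.2735,.066]);print(u,v)
u,v=int(u),int(v);cr=w['color'][max(v-55,0):v+55,max(u-70,0):u+70];print(max(u-70,0),max(v-55,0))
cv2.imwrite('pics/wA.png',cv2.resize(cr,None,fx=5,fy=5,interpolation=cv2.INTER_CUBIC))
E
```

```text
2.2 [0.552  0.2495 0.1688] [0.2825198  0.39802308 0.01443502 1.19151379 0.01896235 3.14060503]
247.33923060328922 204.9571996849958
177 149
```

View pics/wA.png

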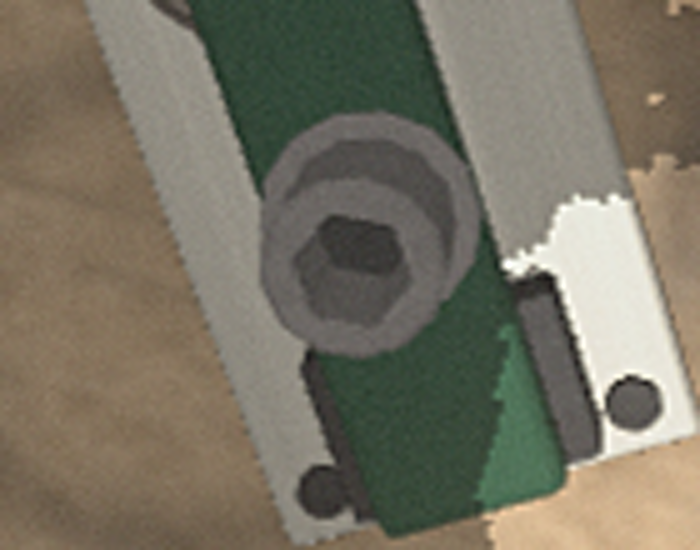

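The wrist picture shows screw A's head centred near crop (355,268). The dark hexagonal mouth spans (293,265) to (412,275), with an upper corner at (330,215).

```bash
cat > hexa.py <<'E'
from h import *
def hexfit(w,c0,thr=None):
    P=np.array([onplane(w,u,v,.066) for v in range(420) for u in range(560)]).reshape(420,560,3)
    g=cv2.GaussianBlur(w['color'],(3,3),0).max(-1).astype(int)
    near=np.hypot(P[...,0]-c0[0],P[...,1]-c0[1])
    print('ring/inner levels',np.percentile(g[near<.013],[5,20,40,60,80,95]))
    return P,g,near
E
python3 - <<'E'
from hexa import *
w=dict(np.load('wrist.npz'))
u0,v0=177+355/5,149+268/5
c0=onplane(w,u0,v0,.066);print('c0',c0)
P,g,near=hexfit(w,c0)
for thr in (80,85,90,95):
    m=((g<thr)&(near<.0125)).astype(np.uint8)
    n,l,st,ce=cv2.connectedComponentsWithStats(m);i=1+st[1:,4].argmax()
    cs,_=cv2.findContours((l==i).astype(np.uint8),0,1);q=max(cs,key=cv2.contourArea)
    hull=cv2.convexHull(q)[:,0];X=np.array([onplane(w,a,b,.066) for a,b in hull])[:,:2]*1000
    big=np.array([onplane(w,a,b,.066) for a,b in q[:,0]])[:,:2].astype(np.float32)*1000
    M=cv2.moments(big);ctr=np.array([M['m10'],M['m01']])/M['m00'] if M['m00'] else big.mean(0)
    # hull support widths
    h=cv2.convexHull(big)[:,0]
    th=np.radians(np.arange(0,180,2));wd=[np.ptp(h@[np.cos(t),np.sin(t)]) for t in th]
    f=np.angle(np.sum(np.array(wd)*np.exp(1j*6*th)))/6  # corner direction mod 60
    print(thr,st[i,4],ctr.round(1),'hullc',((h.max(0)+h.min(0))/2).round(1),'corner dir deg',np.degrees(f).round(1)%60,'w',min(wd).round(1),max(wd).round(1))
E
```

```text
c0 [0.5492728  0.27349882 0.066     ]
ring/inner levels [ 59.  79.  89. 103. 106. 108.]
80 222 [551.5 275.2] hullc [550.1 274.7] corner dir deg 41.2 w 10.4 14.7
85 327 [549.5 274.3] hullc [549.3 274.3] corner dir deg 39.0 w 14.2 15.7
90 379 [549.3 274.3] hullc [549.3 274.4] corner dir deg 36.3 w 14.7 16.3
95 403 [549.2 274.2] hullc [549.2 274.4] corner dir deg 35.3 w 14.9 16.8
```

```bash
python3 - <<'E'
from h import *
w=dict(np.load('wrist.npz'))
S=8;u0,v0=177+71,149+53
cr=w['color'][v0-16:v0+17,u0-16:u0+17].max(-1)
b=cv2.resize(cr,None,fx=S,fy=S,interpolation=cv2.INTER_CUBIC)
for thr in (90,95,98):
    m=(cv2.GaussianBlur(b,(9,9),0)<thr).astype(np.uint8)
    n,l,st,ce=cv2.connectedComponentsWithStats(m);i=l[S*16,S*16]
    cs,_=cv2.findContours((l==i).astype(np.uint8),0,1);q=cv2.convexHull(max(cs,key=cv2.contourArea))
    W=np.array([onplane(w,(x+.5)/S-.5+u0-16,(y+.5)/S-.5+v0-16,.066)[:2]*1000 for x,y in q[:,0]])
    a=cv2.approxPolyN(q,6)[0] if hasattr(cv2,'approxPolyN') else cv2.approxPolyDP(q,8,True)[:,0]
    A=np.array([onplane(w,(x+.5)/S-.5+u0-16,(y+.5)/S-.5+v0-16,.066)[:2]*1000 for x,y in a])
    d=A-A.mean(0);e=np.roll(A,-1,0)-A
    print(thr,A.mean(0).round(1),np.hypot(*d.T).round(1),(np.degrees(np.arctan2(d[:,1],d[:,0]))%60).round(1),'edges',(np.degrees(np.arctan2(e[:,1],e[:,0]))%60).round(1))
vis=cv2.resize(cr,None,fx=16,fy=16,interpolation=cv2.INTER_CUBIC);cv2.imwrite('pics/hex.png',vis)
E
```

```text
90 [549.  274.2] [9.  8.5 8.7 8.9 8.6 8.9] [34.7 36.9 35.6 36.6 36.6 36.4] edges [33.  37.6 37.  35.1 37.9 36.1]
95 [549.  274.2] [9.1 8.7 9.  9.  8.9 9.1] [34.8 36.8 35.7 36.5 37.2 36.3] edges [33.2 37.9 36.1 36.2 38.  35.8]
98 [548.9 274.2] [9.3 8.8 9.1 9.1 9.  9.1] [34.2 37.1 35.9 35.4 37.2 36.5] edges [33.2 37.8 35.8 35.7 37.6 36. ]
```

View pics/hex.png

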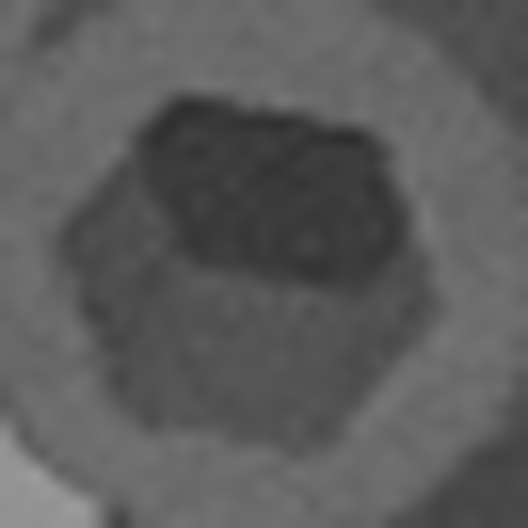

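The enlarged picture shows the socket hexagon clearly, with corners at about (65,240), (180,97), (385,140), (435,300), (330,445) and (130,415). Its corner direction is about 36° and its centre is at (0.549, 0.274). Joint 6 is at its limit, so I'll flip the tool by half a turn on the way to the key.

>>> apply_moves:
  rows:
    - {"xyz": [-40,40,-40],"turn": [0,0,-0.12],"grip": 1}
    - {"xyz": [-246,262,-60],"turn": [0,0,-0.24],"grip": 1}
    - {"xyz": [-246,262,-60],"turn": [0,0,-0.36],"grip": 1}
    - {"xyz": [-246,262,-60],"turn": [0,0,-0.48],"grip": 1}
    - {"xyz": [-246,262,-60],"turn": [0,0,-0.6],"grip": 1}
    - {"xyz": [-246,262,-60],"turn": [0,0,-0.72],"grip": 1}
    - {"xyz": [-246,262,-60],"turn": [0,0,-0.84],"grip": 1}
    - {"xyz": [-246,262,-60],"turn": [0,0,-0.96],"grip": 1}
    - {"xyz": [-246,262,-60],"turn": [0,0,-1.08],"grip": 1}
    - {"xyz": [-246,262,-60],"turn": [0,0,-1.2],"grip": 1}
    - {"xyz": [-246,262,-60],"turn": [0,0,-1.32],"grip": 1}
    - {"xyz": [-246,262,-60],"turn": [0,0,-1.44],"grip": 1}

```text
clock: 3.2
tcp_pos: [0.3879, -0.0744, 0.2274]
orientation: [-0.007, 0.674, 0.739, 0.005]
wrist_force: [0.1, 1.3, 0.0]
finger_gap: 0.0856
grip_force: 0.0
```

```bash
cat >> h.py <<'E'
def toolf(head,pitch): return tool(head,pitch)@np.diag([-1,-1,1])
E
python3 - <<'E'
from h import *
s=env.get_state();print(s['tcp_pos'],s['joint_pos'],s['clock'])
print(plan([.389,-.071,.189],toolf(-10,48)),plan([.389,-.071,.189],toolf(-10,90)))
E
```

```text
[ 0.38790635 -0.07435072  0.2273964 ] [-0.40430013 -0.02732045 -0.36563817  1.24313937  0.01411244  1.07518026] 3.2
(array([ 2.6,  1.5, 38.4]), array([-0.469, -0.641, -1.247])) (array([ 2.6,  1.5, 38.4]), array([ 0.009, -0.017, -1.305]))
```

>>> apply_moves:
  rows:
    - {"xyz": [3,1,38],"turn": [-0.469,-0.641,-1.247],"grip": 1}
    - {"xyz": [3,1,38],"turn": [-0.469,-0.641,-1.247],"grip": 1}
    - {"xyz": [3,1,38],"turn": [-0.469,-0.641,-1.247],"grip": 1}
    - {"xyz": [3,1,38],"turn": [-0.469,-0.641,-1.247],"grip": 1}
    - {"xyz": [3,1,38],"turn": [-0.469,-0.641,-1.247],"grip": 1}
    - {"xyz": [3,1,38],"turn": [-0.469,-0.641,-1.247],"grip": 1}
    - {"xyz": [3,1,38],"turn": [-0.469,-0.641,-1.247],"grip": 1}
    - {"xyz": [3,1,38],"turn": [-0.469,-0.641,-1.247],"grip": 1}
    - {"xyz": [3,1,38],"turn": [-0.469,-0.641,-1.247],"grip": 1}
    - {"xyz": [3,1,38],"turn": [-0.469,-0.641,-1.247],"grip": 1}
    - {"xyz": [3,1,38],"turn": [-0.469,-0.641,-1.247],"grip": 1}
    - {"xyz": [3,1,38],"turn": [-0.469,-0.641,-1.247],"grip": 1}

```text
clock: 4.2
tcp_pos: [0.3952, -0.0726, 0.2092]
orientation: [0.352, 0.078, 0.932, -0.031]
wrist_force: [1.2, 0.2, -0.0]
finger_gap: 0.0852
grip_force: 0.0
```

```bash
python3 - <<'E'
from h import *
w=cam('wrist');s=env.get_state();print(s['clock'],s['tcp_pos'],s['joint_pos'],rot(s['orientation']).as_matrix().round(3).tolist())
cv2.imwrite('pics/wk.png',w['color'])
print(proj(w,[.475,-.09,.092]),proj(w,[.505,-.096,.155]))
E
```

```text
4.25 [ 0.39487472 -0.07363594  0.2094502 ] [-0.60204748 -0.61409137 -1.02557423  0.48331925  0.27992647 -0.33694981] [[-0.74, 0.167, 0.652], [0.123, 0.986, -0.113], [-0.662, -0.003, -0.75]]
[275.93948774 172.82614138] [274.60521125 263.30125156]
```

View pics/wk.png

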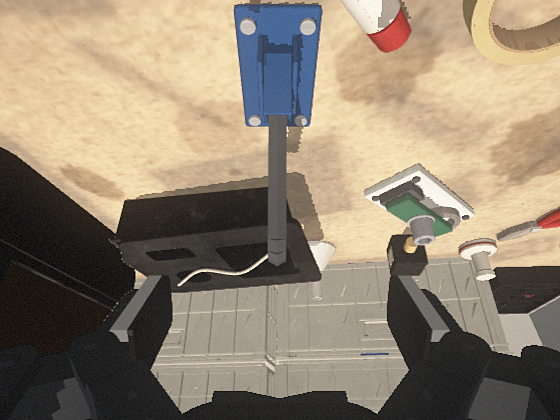

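The wrist view shows the key's long arm rising from (277,115) to its corner at about (278,262), with the holder above it in the image. The fingers straddle it at columns 140 and 415.

```bash
python3 - <<'E'
from h import *
w=dict(np.load('wrist.npz'));P=pts(w)
Q=[];
for v in range(125,258,3):
    row=P[v,255:300];c=w['color'][v,255:300].max(-1)
    k=(row[:,2]>.045)&(row[:,2]<.17)&(row[:,0]<.53)&(row[:,0]>.40)
    if k.sum()>4:
        u=np.where(k)[0]; cen=row[k].mean(0); Q.append(np.r_[v,255+(u[0]+u[-1])/2,k.sum(),cen])
Q=np.array(Q);print(Q[::4].round(3))
X=Q[3:-3,3:];m=X.mean(0);d=np.linalg.svd(X-m)[2][0];d*=np.sign(d[2]);print(m,d,'lean',np.degrees(np.arccos(d[2])),'head',np.degrees(np.arctan2(d[1],d[0])))
f=np.array([np.cos(np.radians(-9.9)),np.sin(np.radians(-9.9)),0])
ax=m+.007*(np.cos(np.radians(25))*f-np.sin(np.radians(25))*np.array([0,0,1]))
print('axis at z=.0916',ax+d*(.0916-ax[2])/d[2])
E
```

```text
[[ 1.250e+02  2.775e+02  1.800e+01  4.510e-01 -8.500e-02  6.500e-02]
 [ 1.370e+02  2.775e+02  1.800e+01  4.550e-01 -8.500e-02  7.300e-02]
 [ 1.490e+02  2.775e+02  1.800e+01  4.590e-01 -8.600e-02  8.100e-02]
 [ 1.610e+02  2.775e+02  1.800e+01  4.640e-01 -8.700e-02  9.000e-02]
 [ 1.730e+02  2.770e+02  1.900e+01  4.680e-01 -8.800e-02  9.700e-02]
 [ 1.850e+02  2.770e+02  1.900e+01  4.720e-01 -8.900e-02  1.050e-01]
 [ 1.970e+02  2.770e+02  1.900e+01  4.770e-01 -8.900e-02  1.130e-01]
 [ 2.090e+02  2.770e+02  1.900e+01  4.810e-01 -9.000e-02  1.220e-01]
 [ 2.210e+02  2.770e+02  1.900e+01  4.850e-01 -9.100e-02  1.290e-01]
 [ 2.330e+02  2.770e+02  1.900e+01  4.890e-01 -9.100e-02  1.370e-01]
 [ 2.450e+02  2.770e+02  1.900e+01  4.940e-01 -9.200e-02  1.450e-01]
 [ 2.570e+02  2.765e+02  1.800e+01  5.030e-01 -9.400e-02  1.510e-01]]
[ 0.47449408 -0.08888808  0.10940122] [ 0.47242675 -0.0842626   0.87733276] lean 28.677728843480622 head -10.112998489430375
axis at z=.0916 [ 0.47275116 -0.08855325  0.0916    ]
```

```bash
python3 - <<'E'
from h import *
Rt=toolf(-10,48);g=np.array([.473,-.0885,.0925])
print(plan(g+.019*Rt[:,2],Rt),plan(g-.031*Rt[:,2],Rt))
E
```

```text
(array([ 17.6,  -1.3, 159.3]), array([ 0.002, -0.01 ,  0.008])) (array([ 18.1,  -1.2, 109.3]), array([ 0.002, -0.01 ,  0.008]))
```

>>> apply_moves:
  rows:
    - {"xyz": [18,-1,20],"turn": [0,-0.01,0.01],"grip": 1}
    - {"xyz": [18,-1,45],"turn": [0,-0.01,0.01],"grip": 1}
    - {"xyz": [18,-1,70],"turn": [0,-0.01,0.01],"grip": 1}
    - {"xyz": [18,-1,95],"turn": [0,-0.01,0.01],"grip": 1}
    - {"xyz": [18,-1,109],"turn": [0,-0.01,0.01],"grip": 1}
    - {"xyz": [18,-1,109],"turn": [0,-0.01,0.01],"grip": 1}

```text
clock: 4.75
tcp_pos: [0.4756, -0.091, 0.1431]
orientation: [0.33, 0.087, 0.94, -0.022]
wrist_force: [-0.4, -0.1, -0.2]
finger_gap: 0.0851
grip_force: 0.0
```

```bash
python3 - <<'E'
from h import *
w=cam('wrist');P=pts(w);s=env.get_state();print(s['clock'],s['tcp_pos'],s['joint_pos'])
Rt=toolf(-10,48);g=np.array([.473,-.0885,.0925])
print(plan(g+.019*Rt[:,2],Rt))
T=rot(s['orientation'])
# key points in tool frame
m=(P[...,2]>.07)&(P[...,2]<.14)&(P[...,0]<.51)&(P[...,0]>.43)&(abs(P[...,1]+.0885)<.02)
q=T.inv().apply(P[m]-s['tcp_pos'])*1000;print(m.sum(),np.percentile(q,[3,50,97],axis=0).round(1))
d=np.linalg.svd(P[m]-P[m].mean(0))[2][0];print('lean',np.degrees(np.arccos(abs(d[2]))))
E
```

```text
4.8 [ 0.4747374  -0.09048684  0.14269431] [-0.48096163 -0.25778948 -1.02762792  0.15341865  0.1992081  -0.22929973]
(array([31.8,  0.6, 56.9]), array([ 0.01 , -0.06 , -0.014]))
4770 [[-8.6 -5.9 12.7]
 [24.7  0.4 27.1]
 [60.2  7.2 42.3]]
lean 28.4911617856899
```

```bash
cat > kin.py <<'E'
from h import *
from scipy.optimize import least_squares
D=[([-1.47,.3135,.0455,1.304,0,1.431],[.137,-.558,.2305]),
([0.2825198,0.39802308,0.01443502,1.19151379,0.01896235,3.14060503],[.552,.2495,.1688]),
([-0.40430013,-0.02732045,-0.36563817,1.24313937,0.01411244,1.07518026],[.38790635,-.07435072,.2273964]),
([-0.60204748,-0.61409137,-1.02557423,0.48331925,0.27992647,-0.33694981],[.39487472,-.07363594,.2094502]),
([-0.48096163,-0.25778948,-1.02762792,0.15341865,0.1992081,-0.22929973],[.4747374,-.09048684,.14269431])]
def fk(q,k):
    r0,h0,L1,L2,d,Lw,Lt,sg=k
    a=q[1]-q[2]
    p=np.array([r0+L1*np.sin(q[1])+L2*np.cos(a),d,h0+L1*np.cos(q[1])-L2*np.sin(a)])
    W=R.from_euler('y',a+q[3]); p=p+W.apply([Lw,0,0])
    W5=W*R.from_euler('z',sg*q[4]); p=p+W5.apply([Lt,0,0])
    B=R.from_euler('z',q[0]);return B.apply(p),(B*W5).apply([1,0,0])
def fit():
    best=None
    for sg in(1,-1):
        f=lambda k:np.ravel([fk(q,np.r_[k,sg])[0]-p for q,p in D])
        s=least_squares(f,[0,.25,.4,.35,.08,.1,.2])
        if best is None or s.cost<best[0]: best=(s.cost,np.r_[s.x,sg],s.fun)
    return best
E
python3 - <<'E'
from kin import *
c,k,fun=fit();print(k.round(4),np.abs(fun).max())
for (q,p) in D[3:]: print(fk(q,k)[1])
s=env.get_state();print(rot(s['orientation']).as_matrix()[:,2])
lo=np.array([-2.76,-.86,-1.03,-2.2,-1.47]);hi=np.array([2.76,1.69,1.26,2.34,1.5])
def ik(p,z):
    b=None
    for st in([-.4,.1,-.5,1,.1],[.3,.4,0,1.2,0],[.3,.4,0,2,0]):
        r=least_squares(lambda q:np.r_[(fk(q,k)[0]-p)*5,fk(q,k)[1]-z],st,bounds=(lo,hi))
        if b is None or r.cost<b.cost:b=r
    return b
for pitch in(48,55,60,65,70):
    z=tool(-10,pitch)[:,2];r=ik(np.array([.473,-.0885,.0925])+.019*z,z);print('pick',pitch,r.cost.round(6),r.x.round(2))
for yaw in(-25,36,60,96):
  for pitch in(110,120,128,135):
    z=tool(yaw,pitch)[:,2];f=np.array([np.cos(np.radians(yaw)),np.sin(np.radians(yaw)),0])
    for h in(.102,.16):
        r=ik(np.array([.549,.274,h])-.07*f+.019*z,z);print('place',yaw,pitch,h,r.cost.round(6),r.x.round(2))
E
```

```text
[-0.0099  0.3141  0.5309  0.4375  0.0802  0.1766  0.2983  1.    ] 0.009842569245296418
[ 0.65206284 -0.11283793 -0.74972105]
[ 0.6157654  -0.09811013 -0.78179753]
[ 0.6157654  -0.09811013 -0.78179753]
pick 48 0.00657 [-0.46  0.   -1.03 -0.07  0.18]
pick 55 3e-05 [-0.44  0.   -1.03 -0.05  0.15]
pick 60 0.0 [-0.43  0.   -0.95  0.11  0.12]
pick 65 0.0 [-0.41  0.03 -0.86  0.26  0.1 ]
pick 70 0.0 [-0.4   0.06 -0.77  0.4   0.08]
place -25 110 0.102 0.0 [0.3  0.6  0.08 1.31 0.23]
place -25 110 0.16 0.0 [0.3  0.55 0.15 1.43 0.23]
place -25 120 0.102 0.0 [0.26 0.72 0.23 1.49 0.33]
place -25 120 0.16 0.0 [0.26 0.67 0.28 1.6  0.33]
place -25 128 0.102 0.0 [0.23 0.83 0.35 1.65 0.39]
place -25 128 0.16 0.0 [0.23 0.78 0.4  1.74 0.39]
place -25 135 0.102 0.0 [0.21 0.93 0.46 1.78 0.44]
place -25 135 0.16 0.0 [0.21 0.88 0.51 1.88 0.44]
place 36 110 0.102 0.0 [ 0.34  0.64  0.14  1.41 -0.1 ]
place 36 110 0.16 0.0 [ 0.34  0.59  0.21  1.52 -0.1 ]
place 36 120 0.102 0.0 [ 0.36  0.79  0.35  1.63 -0.13]
place 36 120 0.16 0.0 [ 0.36  0.75  0.41  1.74 -0.13]
place 36 128 0.102 0.0 [ 0.37  0.92  0.52  1.82 -0.
[... 338 characters left out ...]
0 120 0.16 0.0 [ 0.4   0.7   0.34  1.64 -0.31]
place 60 128 0.102 0.0 [ 0.43  0.87  0.43  1.7  -0.37]
place 60 128 0.16 0.0 [ 0.43  0.82  0.48  1.8  -0.37]
place 60 135 0.102 0.0 [ 0.45  0.98  0.57  1.85 -0.41]
place 60 135 0.16 0.0 [ 0.45  0.93  0.61  1.94 -0.41]
place 96 110 0.102 0.0 [ 0.37  0.54 -0.01  1.11 -0.34]
place 96 110 0.16 0.0 [ 0.37  0.49  0.05  1.23 -0.34]
place 96 120 0.102 0.0 [ 0.44  0.62  0.06  1.2  -0.49]
place 96 120 0.16 0.0 [ 0.44  0.56  0.12  1.32 -0.49]
place 96 128 0.102 0.0 [ 0.49  0.69  0.14  1.3  -0.61]
place 96 128 0.16 0.0 [ 0.49  0.64  0.19  1.4  -0.61]
place 96 135 0.102 0.0 [ 0.52  0.77  0.21  1.4  -0.7 ]
place 96 135 0.16 0.0 [ 0.52  0.72  0.26  1.5  -0.7 ]
```

```bash
python3 - <<'E'
from h import *
Rt=toolf(-10,60);g=np.array([.473,-.0885,.0925])
print(plan(g-.026*Rt[:,2],Rt),plan(g+.019*Rt[:,2],Rt))
E
```

```text
(array([29. ,  1.1, 12.3]), array([ 0.011,  0.15 , -0.013])) (array([35.7,  0.6, 56.8]), array([ 0.011,  0.15 , -0.013]))
```

>>> apply_moves:
  rows:
    - {"xyz": [0,1,-5],"turn": [0.01,0.1,-0.01],"grip": 1}
    - {"xyz": [20,1,5],"turn": [0.01,0.15,-0.01],"grip": 1}
    - {"xyz": [29,1,12],"turn": [0.01,0.15,-0.01],"grip": 1}
    - {"xyz": [29,1,12],"turn": [0.01,0.15,-0.01],"grip": 1}
    - {"xyz": [32,1,35],"turn": [0.01,0.15,-0.01],"grip": 1}
    - {"xyz": [35,1,50],"turn": [0.01,0.15,-0.01],"grip": 1}
    - {"xyz": [36,1,57],"turn": [0.01,0.15,-0.01],"grip": 1}
    - {"xyz": [36,1,57],"turn": [0.01,0.15,-0.01],"grip": 1}
    - {"xyz": [36,1,57],"turn": [0.01,0.15,-0.01],"grip": 1}

```text
clock: 5.55
tcp_pos: [0.4829, -0.0901, 0.0783]
orientation: [0.26, 0.084, 0.962, -0.022]
wrist_force: [-1.0, -0.5, -1.1]
finger_gap: 0.0852
grip_force: 0.0
```

```bash
python3 - <<'E'
from h import *
s=env.get_state();print(s['clock'],s['tcp_pos'],s['joint_pos'],s['wrist_force'])
Rt=toolf(-10,60);g=np.array([.473,-.0885,.0925]);print(plan(g+.019*Rt[:,2],Rt))
w=cam('wrist');cv2.imwrite('pics/wg.png',w['color'][:,100:460])
P=pts(w);T=rot(s['orientation'])
q=T.inv().apply(P.reshape(-1,3)-s['tcp_pos'])*1000
m=(abs(q[:,0])<9)&(abs(q[:,1])<25)&(q[:,2]>-45)&(q[:,2]<5);print(m.sum(),np.percentile(q[m],[2,50,98],axis=0).round(1))
E
```

```text
5.55 [ 0.48292593 -0.0900646   0.07825032] [-0.42710001 -0.06177955 -0.97645626  0.14327286  0.12715687 -0.21868605] [-0.99819476 -0.47934364 -1.14335044]
(array([ 1.6, -0.2,  1.6]), array([ 0.001,  0.003, -0.001]))
2319 [[ -8.7  -7.4 -33. ]
 [ -0.2  -0.5 -26.4]
 [  8.7   6.1 -19.5]]
```

View pics/wg.png

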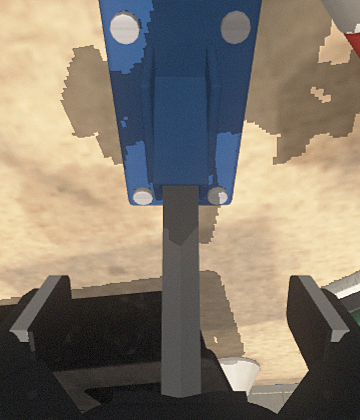

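The key's long arm (columns 162–200) sits centred between the two pads, so I'll close on it.

>>> apply_moves:
  force: 80
  rows:
    - {"xyz": [1,0,2],"turn": [0,0,0],"grip": 0}
    - {"xyz": [1,0,2],"turn": [0,0,0],"grip": 0}
    - {"xyz": [1,0,2],"turn": [0,0,0],"grip": 0}
    - {"xyz": [1,0,2],"turn": [0,0,0],"grip": 0}
    - {"xyz": [1,0,2],"turn": [0,0,0],"grip": 0}
    - {"xyz": [1,0,2],"turn": [0,0,0],"grip": 0}
    - {"xyz": [1,0,2],"turn": [0,0,0],"grip": 0}

```text
clock: 6.18
tcp_pos: [0.4839, -0.0903, 0.0761]
orientation: [0.26, 0.084, 0.962, -0.022]
wrist_force: [-1.0, 0.1, 1.7]
finger_gap: 0.0128
grip_force: 77.8
```

```bash
python3 - <<'E'
from h import *
s=env.get_state();print(s['clock'],s['tcp_pos'],s['wrist_force'],s['ft_torque'],s['finger_gap'],s['grip_force'])
T=rot(s['orientation'])
for L in (25,27.):
    h,a=np.radians([-10,L]);print(T.inv().apply(55*np.array([np.sin(a)*np.cos(h),np.sin(a)*np.sin(h),np.cos(a)])).round(1))
E
```

```text
6.1833 [ 0.48386442 -0.09026044  0.07609109] [-1.00319552  0.08302469  1.73848873] [ 0.17651454  0.42845625 -0.01352566] 0.012832958463203785 77.84079275093973
[-45.2   0.1 -31.3]
[-46.3   0.1 -29.7]
```

Gripped with a 12.8 mm gap. Next, draw it out along the tube (25° lean).

>>> apply_moves:
  rows:
    - {"xyz": [-8,0,-6],"turn": [0,0,0],"grip": 0}
    - {"xyz": [-16,0,-11],"turn": [0,0,0],"grip": 0}
    - {"xyz": [-25,0,-17],"turn": [0,0,0],"grip": 0}
    - {"xyz": [-33,0,-23],"turn": [0,0,0],"grip": 0}
    - {"xyz": [-41,0,-28],"turn": [0,0,0],"grip": 0}
    - {"xyz": [-49,0,-34],"turn": [0,0,0],"grip": 0}
    - {"xyz": [-58,0,-40],"turn": [0,0,0],"grip": 0}
    - {"xyz": [-58,0,-40],"turn": [0,0,0],"grip": 0}

```text
clock: 6.85
tcp_pos: [0.5145, -0.096, 0.1412]
orientation: [0.261, 0.084, 0.961, -0.023]
wrist_force: [0.8, 0.0, -2.3]
finger_gap: 0.0127
grip_force: 78.5
```

```bash
python3 - <<'E'
from h import *
s=env.get_state();print(s['clock'],s['tcp_pos'],s['joint_pos'],s['wrist_force'],s['ft_torque'],s['finger_gap'],s['grip_force'])
a=cam('top');cv2.imwrite('pics/t1.png',a['color'])
w=cam('wrist');P=pts(w);T=rot(s['orientation'])
q=T.inv().apply(P.reshape(-1,3)-s['tcp_pos'])*1000
m=(abs(q[:,1])<12)&(q[:,2]>-60)&(q[:,2]<70)&(q[:,0]>12)&(q[:,0]<75)
Q=q[m];print(m.sum(),Q.mean(0),np.linalg.svd(Q-Q.mean(0),full_matrices=False)[2][0]);o=np.argsort(Q[:,0]);print(Q[o][::max(1,len(o)//12)].round(1))
E
```

```text
6.85 [ 0.51453991 -0.09599321  0.1411613 ] [-0.40604044 -0.10052637 -0.81657236  0.33653049  0.11699597 -0.200864  ] [ 0.75693159  0.040575   -2.29654991] [0.11136441 0.70015353 0.01144569] 0.012722400067836124 78.4703800175339
8777 [ 33.92856743  -0.22239425 -11.77683963] [-0.73023152  0.02888318 -0.68258896]
[[ 12.   -0.7 -21.9]
 [ 12.5  -5.8 -19. ]
 [ 13.    9.  -40.3]
 [ 13.6 -10.3 -56.5]
 [ 16.8   4.6 -17.1]
 [ 23.1  -0.7 -16.5]
 [ 29.7  -1.  -12.1]
 [ 36.5  -5.3  -4.9]
 [ 43.4   1.3  -2.4]
 [ 50.7  -4.5   2.5]
 [ 58.5  -7.5   8.9]
 [ 66.5   4.3  13. ]
 [ 74.7  -2.2  14.4]]
```

```bash
python3 - <<'E'
from h import *
w=dict(np.load('wrist.npz'));s=env.get_state();P=pts(w);T=rot(s['orientation'])
q=T.inv().apply(P.reshape(-1,3)-s['tcp_pos'])*1000
m=(abs(q[:,1])<1.5)&(q[:,0]>14)&(q[:,0]<95)&(q[:,2]>-30)&(q[:,2]<50)
x,z=q[m][:,0],q[m][:,2]
for i in range(4):
    c=np.polyfit(x,z,1);k=abs(z-np.polyval(c,x))<2.5;x,z=x[k],z[k]
print(c,np.degrees(np.arctan(c[0])),'x range',np.percentile(x,[1,99]),len(x))
t=np.arctan(c[0]);d=np.array([np.cos(t),0,np.sin(t)]);n=np.array([-np.sin(t),0,np.cos(t)])
print('axis at x=0: z',np.polyval(c,0)+8.1/np.cos(t))
xe=np.percentile(x,99.7);tip=np.array([xe,0,np.polyval(c,xe)])+8.1*n;print('long tip',tip,'corner',tip-150*d,'short tip',tip-150*d+60*n)
# lateral direction: centreline y vs x
A=q[(q[:,0]>14)&(q[:,0]<70)&(abs(q[:,1])<11)&(abs(q[:,2]-(np.polyval(c,q[:,0])+3))<6)]
b=[(x0,(np.percentile(A[abs(A[:,0]-x0)<2][:,1],[1,99]).mean())) for x0 in range(18,68,6)];print(np.round(b,1).tolist())
E
```

```text
[  0.64386767 -30.3060559 ] 32.776175509473646 x range [14.69676358 64.56269143] 887
axis at x=0: z -20.672279526461757
long tip [63.001946    0.         19.89263644] corner [-63.11682125   0.         -61.31115995] short tip [-95.59833981   0.         -10.86365305]
[[18.0, -1.4], [24.0, -1.2], [30.0, -1.2], [36.0, -1.2], [42.0, -1.2], [48.0, -1.4], [54.0, -1.2], [60.0, -1.2], [66.0, -1.2]]
```

View pics/t1.png

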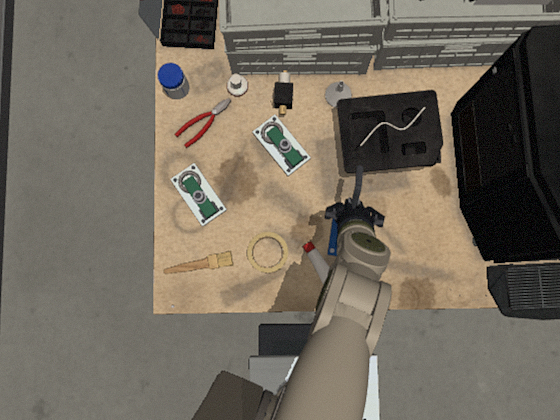

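The top view shows the key clear of the holder, sticking out ahead of the gripper at (358,180). Everything else is where it was.

```bash
cat >> h.py <<'E'
t_=np.radians(32.8)
D_=np.array([np.cos(t_),0,np.sin(t_)]);N_=np.array([-np.sin(t_),0,np.cos(t_)])
KT=np.stack([-D_,[0,1,0],-N_],1)           # key axes in tool frame
def place(yaw,tip,tip_tool=np.array([-.0956,0,-.0109])):
    """tool pose that puts the short tip at tip with key x at yaw(deg), long arm level"""
    Rk=R.from_euler('z',yaw,degrees=True).as_matrix();Rw=Rk@KT.T
    return np.array(tip)-Rw@tip_tool,Rw
E
python3 - <<'E'
from kin import *
s=env.get_state();T=rot(s['orientation'])
print('up100',T.inv().apply([0,0,100]).round(0))
p,Rw=place(36,[.549,.273,.105]);print(p,Rw.round(2).tolist(),plan(p,Rw),plan(p+[0,0,.05],Rw))
E
```

```text
up100 [-50.   0. -86.]
[0.47921194 0.22229601 0.14762513] [[-0.68, -0.59, -0.44], [-0.49, 0.81, -0.32], [0.54, 0.0, -0.84]] (array([ 71.8, 307. , -51.4]), array([ 0.021,  1.038, -0.842])) (array([ 46.7, 307.1, -94.6]), array([ 0.021,  1.038, -0.842]))
```

>>> apply_moves:
  rows:
    - {"xyz": [-20,0,-35],"turn": [0,0,0],"grip": 0}
    - {"xyz": [-40,0,-69],"turn": [0,0,0],"grip": 0}
    - {"xyz": [-50,20,-86],"turn": [0,0.1,-0.08],"grip": 0}
    - {"xyz": [-40,60,-86],"turn": [0,0.2,-0.16],"grip": 0}
    - {"xyz": [-30,100,-88],"turn": [0,0.3,-0.24],"grip": 0}
    - {"xyz": [-20,140,-88],"turn": [0.01,0.4,-0.32],"grip": 0}
    - {"xyz": [-10,180,-90],"turn": [0.01,0.5,-0.4],"grip": 0}
    - {"xyz": [0,215,-90],"turn": [0.01,0.6,-0.48],"grip": 0}
    - {"xyz": [15,245,-92],"turn": [0.01,0.69,-0.56],"grip": 0}
    - {"xyz": [25,275,-92],"turn": [0.02,0.78,-0.64],"grip": 0}
    - {"xyz": [35,295,-94],"turn": [0.02,0.88,-0.71],"grip": 0}
    - {"xyz": [47,307,-95],"turn": [0.02,0.96,-0.78],"grip": 0}

```text
clock: 7.95
tcp_pos: [0.4794, 0.2247, 0.1963]
orientation: [-0.232, -0.273, 0.93, -0.084]
wrist_force: [0.2, -0.0, -2.9]
finger_gap: 0.0125
grip_force: 78.9
```

```bash
python3 - <<'E'
from kin import *
s=env.get_state();print(s['clock'],s['tcp_pos'],s['joint_pos'],s['wrist_force'],s['finger_gap'])
p,Rw=place(36,[.549,.273,.105]);print(plan(p,Rw),plan(p+[0,0,.02],Rw))
E
```

```text
7.95 [0.47939862 0.22469064 0.19628609] [ 0.36043053  0.66962242  0.4001862   1.78450079 -0.12967615 -0.17882578] [ 0.20353613 -0.04576029 -2.93097683] 0.012534988244548188
(array([-22. ,  -0.4,  43.5]), array([-0.001,  0.074, -0.058])) (array([-12.4,  -1. ,  25.9]), array([-0.001,  0.074, -0.058]))
```

>>> apply_moves:
  rows:
    - {"xyz": [-11,0,22],"turn": [0,0.07,-0.06],"grip": 0}
    - {"xyz": [-22,0,43],"turn": [0,0.07,-0.06],"grip": 0}
    - {"xyz": [-22,0,43],"turn": [0,0.07,-0.06],"grip": 0}
    - {"xyz": [-22,0,43],"turn": [0,0.07,-0.06],"grip": 0}

```text
clock: 8.28
tcp_pos: [0.4783, 0.22, 0.1479]
orientation: [-0.267, -0.295, 0.913, -0.087]
wrist_force: [1.1, 0.4, -1.5]
finger_gap: 0.0126
grip_force: 78.8
```

```bash
python3 - <<'E'
from h import *
s=env.get_state();print(s['clock'],s['tcp_pos'],s['wrist_force'])
p,Rw=place(36,[.549,.273,.105]);print(plan(p,Rw))
b=cam('scene');a=cam('top')
im=[]
for c in(b,a):
    u,v=proj(c,[.549,.273,.09]);u,v=int(u),int(v);print(u-35,v-45,proj(c,[.549,.273,.066]),proj(c,[.549,.273,.105]),proj(c,[.549,.273,.165]))
    im.append(cv2.resize(c['color'][v-45:v+45,u-35:u+35],None,fx=5.7,fy=6,interpolation=cv2.INTER_CUBIC))
cv2.imwrite('pics/pre.png',np.hstack(im))
E
```

```text
8.2833 [0.47825998 0.21995156 0.14789314] [ 1.13655788  0.36302899 -1.51659356]
(array([-2. ,  1.3, -0.9]), array([ 0.001,  0.003, -0.003]))
164 195 [200.95195646 247.51305456] [199.34344159 235.92629186] [196.71350721 216.9818443 ]
161 148 [197.89968045 195.05071794] [195.21707268 192.47048114] [190.76183365 188.18525846]
```

View pics/pre.png

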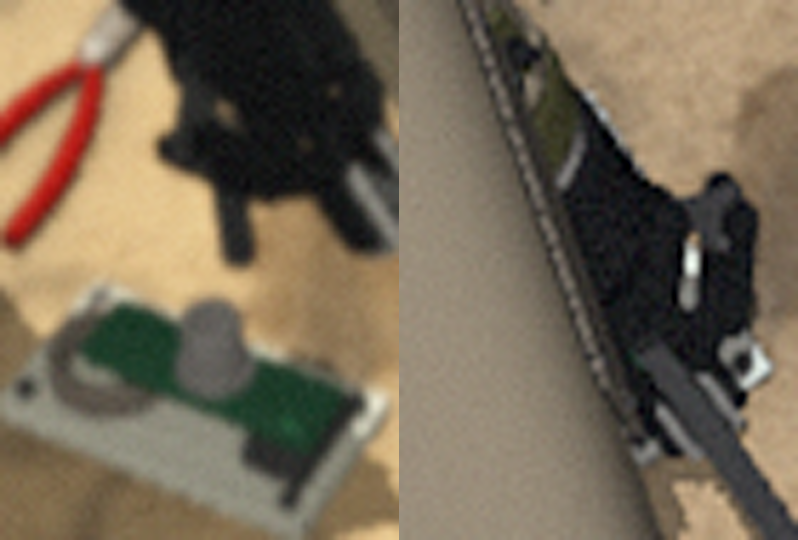

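In the scene half, the key's short arm hangs with its tip at crop (237,262), and the screw head top is at (213,315). The tip is about 4–6 px to the right of the socket axis, so I'll measure both in this same view.

```bash
python3 - <<'E'
from h import *
c=dict(np.load('scene.npz'));P=pts(c);g=c['color'].max(-1)
s=env.get_state();Rw=rot(s['orientation']).as_matrix();tip=s['tcp_pos']+Rw@[-.0956,0,-.0109];print('model tip',tip,proj(c,tip))
sub=np.s_[222:242,196:214]
Q=P[sub];G=g[sub]
np.set_printoptions(linewidth=200)
for r in range(6,20,1):
    k=(G[r]<90)&(Q[r,:,2]>.085)&(Q[r,:,0]<.60)&(Q[r,:,2]<.2)
    if k.any(): print(222+r,'u',196+np.where(k)[0].min(),196+np.where(k)[0].max(),Q[r][k].mean(0).round(4),k.sum())
h=np.zeros(g.shape,bool);h[240:256,188:214]=1
k=h&(P[...,2]>.062)&(P[...,2]<.070)
v,u=np.where(k);print('head',k.sum(),P[k].mean(0),u.mean(),v.mean(),np.percentile(u,[0,100]),np.percentile(v,[0,100]))
print('head top by plane',onplane(c,u.mean(),v.mean(),.066))
E
```

```text
model tip [0.54974192 0.2706672  0.10970394] [199.95683584 233.92543365]
228 u 202 212 [0.5011 0.2701 0.1707] 10
229 u 202 207 [0.5314 0.2648 0.1387] 6
230 u 203 206 [0.5301 0.2655 0.1371] 4
231 u 203 207 [0.5309 0.2644 0.1325] 5
232 u 203 207 [0.5315 0.2645 0.1289] 5
233 u 203 207 [0.5313 0.2648 0.126 ] 5
234 u 203 207 [0.5308 0.2653 0.1235] 5
235 u 203 208 [0.5309 0.2644 0.1197] 6
236 u 203 208 [0.5312 0.2639 0.116 ] 5
237 u 204 207 [0.5303 0.2652 0.1142] 4
238 u 204 207 [0.5315 0.2651 0.1098] 4
head 57 [0.54708896 0.27476385 0.06493434] 200.6315789473684 248.6315789473684 [195. 206.] [245. 253.]
head top by plane [0.54610472 0.27508817 0.066     ]
```

```bash
python3 - <<'E'
from h import *
s=env.get_state();T=rot(s['orientation'])
t=T.inv().apply(np.array([.5385,.2596,.1085])-s['tcp_pos']);print('tip_tool',t.round(4))
c=np.array([0,0,-.0207])
for L in(.058,.060,.062,.064): print(L,(c-L*D_+.06*N_).round(4))
print(T.as_matrix()@KT)
E
```

```text
tip_tool [-0.0831 -0.0024 -0.0016]
0.058 [-0.0813  0.     -0.0017]
0.06 [-0.0829  0.     -0.0028]
0.062 [-0.0846  0.     -0.0039]
0.064 [-0.0863  0.     -0.0049]
[[ 0.81083285 -0.58520667 -0.00912358]
 [ 0.58520233  0.81088011 -0.00341665]
 [ 0.00939757 -0.00256881  0.99995254]]
```

```bash
sed -i 's/np.array(\[-.0956,0,-.0109\])/np.array([-.0831,-.0008,-.0028])/' h.py; python3 - <<'E'
from h import *
p,Rw=place(36,[.549,.273,.078]);print(plan(p+[0,0,.03],Rw),plan(p,Rw))
E
```

```text
(array([-14. ,   2.8,  -7.9]), array([-0.   ,  0.009, -0.004])) (array([-30. ,   2.9,  17.5]), array([-0.   ,  0.009, -0.004]))
```

>>> apply_moves:
  rows:
    - {"xyz": [-14,3,-8],"turn": [0,0.01,0],"grip": 0}
    - {"xyz": [-14,3,-8],"turn": [0,0.01,0],"grip": 0}
    - {"xyz": [-22,3,5],"turn": [0,0.01,0],"grip": 0}
    - {"xyz": [-30,3,17],"turn": [0,0.01,0],"grip": 0}
    - {"xyz": [-30,3,17],"turn": [0,0.01,0],"grip": 0}
    - {"xyz": [-30,3,17],"turn": [0,0.01,0],"grip": 0}
    - {"xyz": [-30,3,17],"turn": [0,0.01,0],"grip": 0}

```text
clock: 8.97
tcp_pos: [0.4911, 0.232, 0.1218]
orientation: [-0.268, -0.295, 0.913, -0.088]
wrist_force: [0.0, 0.3, -2.3]
finger_gap: 0.0127
grip_force: 78.8
```

```bash
python3 - <<'E'
from h import *
c=cam('scene');P=pts(c);g=c['color'].max(-1)
s=env.get_state();Rw=rot(s['orientation']).as_matrix();tip=s['tcp_pos']+Rw@[-.0831,-.0008,-.0028];print(s['clock'],'model tip',tip,proj(c,tip),s['wrist_force'])
p,R_=place(36,[.549,.273,.078]);print(plan(p,R_))
for v in range(226,256):
    k=(P[v,188:214,2]>.05)&(P[v,188:214,2]<.13)&(P[v,188:214,0]<.575)&(P[v,188:214,0]>.5)
    if k.any():
        u=188+np.where(k)[0];print(v,u.min(),u.max(),k.sum(),P[v,188:214][k].mean(0).round(4),g[v,188:214][k].mean().round())
u0,v0=164,200
cv2.imwrite('pics/pre2.png',cv2.resize(c['color'][v0:v0+75,u0:u0+75],None,fx=8,fy=8,interpolation=cv2.INTER_CUBIC))
E
```

```text
9.0167 model tip [0.54960766 0.27314863 0.07905271] [200.25677219 243.55349732] [-0.37336044  0.1159916  -3.37787356]
(array([-0.1, -0.1,  1.2]), array([-0.001,  0.   , -0.004]))
234 195 196 2 [0.5489 0.2813 0.1156] 87.0
235 195 198 4 [0.5451 0.2806 0.1155] 72.0
236 195 201 7 [0.5456 0.2773 0.11  ] 64.0
237 195 201 7 [0.5458 0.2775 0.1067] 71.0
238 196 201 6 [0.545  0.277  0.1038] 59.0
239 196 202 7 [0.546  0.2758 0.099 ] 73.0
240 197 202 6 [0.5446 0.2754 0.0967] 66.0
241 196 202 7 [0.5457 0.2765 0.093 ] 78.0
242 196 202 7 [0.5447 0.2772 0.091 ] 80.0
243 197 202 6 [0.5447 0.2763 0.0871] 65.0
244 197 202 6 [0.5444 0.2768 0.0843] 72.0
245 197 203 7 [0.5473 0.2749 0.0772] 86.0
246 197 205 9 [0.5517 0.2715 0.0678] 100.0
247 196 205 10 [0.5541 0.2722 0.0626] 101.0
248 195 206 12 [0.5522 0.2732 0.0614] 103.0
249 195 206 12 [0.5507 0.274  0.0599] 98.0
250 195 206 11 [0.5466 0.2758 0.0612] 96.0
251 196 206 11 [0.5399 0.277  0.0648] 100.0
252 196 206 11 [0.5381 0.2779 0.0635] 98.0
253 196 206 11 [0.5391 0.2779 0.0592] 92.0
254 196 205 10 [0.5387 0.2796 0.0569] 94.0
255 197 205 9 [0.5381 0.2789 0.0536] 94.0
```

View pics/pre2.png

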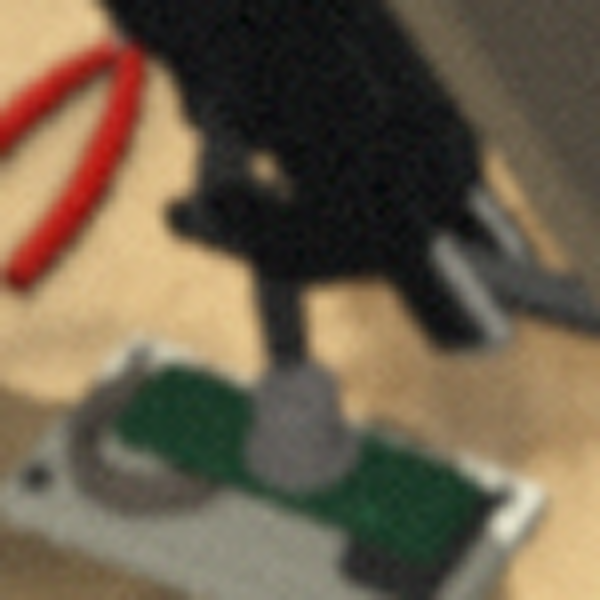

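The picture shows the short arm (columns 255–305) directly above the screw head, which is centred near (300,375). I'll lower it gently and feel for the socket.

>>> apply_moves:
  rows:
    - {"xyz": [-2,0,3],"turn": [0,0,0],"grip": 0}
    - {"xyz": [-4,0,7],"turn": [0,0,0],"grip": 0}
    - {"xyz": [-6,0,9],"turn": [0,0,0],"grip": 0}
    - {"xyz": [-7,0,11],"turn": [0,0,0],"grip": 0}
    - {"xyz": [-8,0,12.5],"turn": [0,0,0],"grip": 0}
    - {"xyz": [-9,0,14],"turn": [0,0,0],"grip": 0}
    - {"xyz": [-10,0,15.5],"turn": [0,0,0],"grip": 0}
    - {"xyz": [-10,0,15.5],"turn": [0,0,0],"grip": 0}

```text
clock: 9.68
tcp_pos: [0.4904, 0.2321, 0.1007]
orientation: [-0.27, -0.295, 0.912, -0.088]
wrist_force: [0.0, -0.3, -4.1]
finger_gap: 0.0126
grip_force: 78.8
```

```bash
cat > st.py <<'E'
from h import *
s=env.get_state();T=rot(s['orientation']);tip=s['tcp_pos']+T.apply([-.0831,-.0008,-.0028])
K=T.as_matrix()@KT
print(round(s['clock'],2),'tcp',s['tcp_pos'].round(4),'tip',tip.round(4),'F',np.round(s['wrist_force'],1),'M',np.round(s['ft_torque'],2),'yaw',np.degrees(np.arctan2(K[1,0],K[0,0])).round(1),'zk',K[:,2].round(3),'gap',round(s['finger_gap'],4),'q',np.round(s['joint_pos'],2))
E
python3 st.py
```

```text
9.68 tcp [0.4904 0.2321 0.1007] tip [0.5487 0.2731 0.0579] F [ 0.  -0.3 -4.1] M [ 0.48 -0.6   0.01] yaw 35.9 zk [0.001 0.003 1.   ] gap 0.0126 q [ 0.37  0.82  0.39  1.71 -0.14 -0.21]
```

No upward force with the tip 8 mm below the rim, so it is in the socket. I'll carry on down.

>>> apply_moves:
  rows:
    - {"xyz": [-1,0,2],"turn": [0,0,0],"grip": 0}
    - {"xyz": [-2,0,4],"turn": [0,0,0],"grip": 0}
    - {"xyz": [-3,0,5.5],"turn": [0,0,0],"grip": 0}
    - {"xyz": [-4.5,0,7],"turn": [0,0,0],"grip": 0}
    - {"xyz": [-5.5,0,8.5],"turn": [0,0,0],"grip": 0}
    - {"xyz": [-6.5,0,10],"turn": [0,0,0],"grip": 0}
    - {"xyz": [-6.5,0,10],"turn": [0,0,0],"grip": 0}

```text
clock: 10.27
tcp_pos: [0.4903, 0.232, 0.089]
orientation: [-0.27, -0.295, 0.912, -0.088]
wrist_force: [-2.5, -0.2, -0.8]
finger_gap: 0.0126
grip_force: 78.9
```

```bash
python3 st.py
```

```text
10.27 tcp [0.4903 0.232  0.089 ] tip [0.5486 0.273  0.0461] F [-2.5 -0.2 -0.8] M [ 0.36 -0.17 -0.05] yaw 35.9 zk [0.001 0.003 1.   ] gap 0.0126 q [ 0.37  0.82  0.38  1.69 -0.14 -0.21]
```

>>> apply_moves:
  rows:
    - {"xyz": [-0.5,0,1],"turn": [0,0,0],"grip": 0}
    - {"xyz": [-1,0,2],"turn": [0,0,0],"grip": 0}
    - {"xyz": [-1.6,0,2.5],"turn": [0,0,0],"grip": 0}
    - {"xyz": [-1.6,0,2.5],"turn": [0,0,0],"grip": 0}

```text
clock: 10.6
tcp_pos: [0.4903, 0.2319, 0.0865]
orientation: [-0.27, -0.295, 0.912, -0.088]
wrist_force: [-4.1, -0.5, -0.2]
finger_gap: 0.0127
grip_force: 79.0
```

```bash
python3 st.py
```

```text
10.6 tcp [0.4903 0.2319 0.0865] tip [0.5485 0.2729 0.0436] F [-4.1 -0.5 -0.2] M [ 0.18  0.22 -0.05] yaw 35.9 zk [0.001 0.003 1.   ] gap 0.0127 q [ 0.37  0.82  0.37  1.68 -0.14 -0.21]
```

```bash
cat > sw.py <<'E'
from h import *
import sys
C=np.array([.548,.273,0]);s=env.get_state();T=rot(s['orientation']);a=T.inv().apply([0,0,1]);r=s['tcp_pos']-C;r[2]=0
print('axis',a.round(3))
for f in map(float,sys.argv[1:]):
    d=T.inv().apply(R.from_rotvec([0,0,f]).apply(r)-r)*1000
    print(f,d.round(1).tolist(),(f*a).round(3).tolist())
E
python3 sw.py .05 .1 .15 .2 .25 .3 .35 .4
```

```text
axis [ 0.544 -0.002 -0.839]
0.05 [-0.1, -3.5, -0.0] [0.027, -0.0, -0.042]
0.1 [-0.3, -7.1, -0.2] [0.054, -0.0, -0.084]
0.15 [-0.6, -10.6, -0.4] [0.082, -0.0, -0.126]
0.2 [-1.1, -14.1, -0.7] [0.109, -0.0, -0.168]
0.25 [-1.8, -17.5, -1.1] [0.136, -0.0, -0.21]
0.3 [-2.5, -21.0, -1.6] [0.163, -0.001, -0.252]
0.35 [-3.5, -24.3, -2.2] [0.191, -0.001, -0.294]
0.4 [-4.5, -27.6, -2.9] [0.218, -0.001, -0.336]
```

>>> apply_moves:
  rows:
    - {"xyz": [0,-3.5,0],"turn": [0.027,0,-0.042],"grip": 0}
    - {"xyz": [-0.3,-7,-0.2],"turn": [0.054,0,-0.084],"grip": 0}
    - {"xyz": [-0.6,-10.5,-0.4],"turn": [0.082,0,-0.126],"grip": 0}
    - {"xyz": [-1.1,-14,-0.7],"turn": [0.109,0,-0.168],"grip": 0}
    - {"xyz": [-1.1,-14,-0.7],"turn": [0.109,0,-0.168],"grip": 0}

```text
clock: 11.02
tcp_pos: [0.4993, 0.2211, 0.0865]
orientation: [-0.26, -0.385, 0.878, -0.115]
wrist_force: [-4.2, -3.5, -1.3]
finger_gap: 0.0126
grip_force: 79.0
```

```bash
cat >> st.py <<'E'
r=s['tcp_pos']-np.array([.548,.273,0]);t=np.array([-r[1],r[0],0]);t/=np.hypot(*t);rr=np.array([r[0],r[1],0])/np.hypot(r[0],r[1])
F=np.array(s['wrist_force']);print('F tangential(ccw+)',(F@t).round(1),'radial',(F@rr).round(1))
E
python3 st.py; python3 sw.py .05 .1 .15 .2
```

```text
11.02 tcp [0.4993 0.2211 0.0865] tip [0.5481 0.273  0.0436] F [-4.2 -3.5 -1.3] M [-0.08  0.23 -0.5 ] yaw 47.4 zk [0.001 0.005 1.   ] gap 0.0126 q [ 0.4   0.81  0.34  1.64 -0.23 -0.37]
axis [ 0.545 -0.002 -0.838]
0.05 [-0.0, -3.6, -0.0] [0.027, -0.0, -0.042]
0.1 [-0.2, -7.1, -0.1] [0.055, -0.0, -0.084]
0.15 [-0.6, -10.6, -0.4] [0.082, -0.0, -0.126]
0.2 [-1.1, -14.1, -0.7] [0.109, -0.0, -0.168]Traceback (most recent call last):
  File "st.py", line 5, in <module>
    r=s['tcp_pos']-np.array([.548,.273,0]);t=np.array([-r[1],r[0],0]);t/=np.hypot(*t);rr=np.array([r[0],r[1],0])/np.hypot(r[0],r[1])
                                                                         ~~~~~~~~^^^^
TypeError: return arrays must be of ArrayType
```

>>> apply_moves:
  rows:
    - {"xyz": [0,-3.5,0],"turn": [0.027,0,-0.042],"grip": 0}
    - {"xyz": [-0.2,-7,-0.1],"turn": [0.055,0,-0.084],"grip": 0}
    - {"xyz": [-0.6,-10.5,-0.4],"turn": [0.082,0,-0.126],"grip": 0}
    - {"xyz": [-0.6,-10.5,-0.4],"turn": [0.082,0,-0.126],"grip": 0}

```text
clock: 11.35
tcp_pos: [0.5078, 0.2144, 0.0865]
orientation: [-0.25, -0.45, 0.847, -0.135]
wrist_force: [-3.3, -3.9, -2.4]
finger_gap: 0.0126
grip_force: 79.1
```

```bash
sed -i 's#t/=np.hypot(\*t)#t/=np.linalg.norm(t)#' st.py; echo "print('torque z about socket',(s['ft_torque'][2]+r[0]*F[1]-r[1]*F[0]).round(2))">>st.py; python3 st.py; python3 sw.py -.1 -.2 -.3 -.4 -.5 -.6 .1 .2 .3 .4
```

```text
11.35 tcp [0.5078 0.2144 0.0865] tip [0.5483 0.273  0.0436] F [-3.3 -3.9 -2.4] M [ 0.    0.17 -0.69] yaw 56.0 zk [-0.     0.005  1.   ] gap 0.0126 q [ 0.41  0.79  0.31  1.6  -0.3  -0.49]
F tangential(ccw+) -0.5 radial 5.1
torque z about socket -0.73
axis [ 0.545 -0.003 -0.838]
-0.1 [-0.3, 7.1, -0.2] [-0.055, 0.0, 0.084]
-0.2 [-1.3, 14.1, -0.9] [-0.109, 0.001, 0.168]
-0.3 [-2.8, 21.0, -1.9] [-0.164, 0.001, 0.251]
-0.4 [-4.9, 27.6, -3.3] [-0.218, 0.001, 0.335]
-0.5 [-7.5, 34.0, -5.0] [-0.273, 0.001, 0.419]
-0.6 [-10.6, 40.0, -7.1] [-0.327, 0.002, 0.503]
0.1 [-0.3, -7.1, -0.1] [0.055, -0.0, -0.084]
0.2 [-1.1, -14.1, -0.7] [0.109, -0.001, -0.168]
0.3 [-2.5, -21.0, -1.6] [0.164, -0.001, -0.251]
0.4 [-4.5, -27.7, -2.9] [0.218, -0.001, -0.335]
```

>>> apply_moves:
  rows:
    - {"xyz": [0,-3.5,0],"turn": [0.027,0,-0.042],"grip": 0}
    - {"xyz": [-0.3,-7,-0.1],"turn": [0.055,0,-0.084],"grip": 0}
    - {"xyz": [-0.6,-10.5,-0.4],"turn": [0.082,0,-0.126],"grip": 0}
    - {"xyz": [-0.6,-10.5,-0.4],"turn": [0.082,0,-0.126],"grip": 0}

```text
clock: 11.68
tcp_pos: [0.5172, 0.209, 0.0866]
orientation: [-0.239, -0.512, 0.811, -0.153]
wrist_force: [-1.0, -4.6, -2.7]
finger_gap: 0.0123
grip_force: 79.1
```

```bash
python3 st.py; python3 sw.py .1 .2 .3 .4
```

```text
11.68 tcp [0.5172 0.209  0.0866] tip [0.5486 0.273  0.0437] F [-1.  -4.6 -2.7] M [-0.1   0.01 -0.62] yaw 64.6 zk [-0.002  0.005  1.   ] gap 0.0123 q [ 0.43  0.76  0.27  1.54 -0.36 -0.61]
F tangential(ccw+) 1.1 radial 4.5
torque z about socket -0.55
axis [ 0.545 -0.004 -0.838]
0.1 [-0.3, -7.1, -0.2] [0.055, -0.0, -0.084]
0.2 [-1.1, -14.1, -0.7] [0.109, -0.001, -0.168]
0.3 [-2.6, -21.0, -1.6] [0.164, -0.001, -0.251]
0.4 [-4.6, -27.7, -2.9] [0.218, -0.001, -0.335]
```

The torque levelled off at 0.55–0.73 N·m instead of climbing, so the screw gives counter-clockwise. I'll swing on towards a yaw of about 93°.

>>> apply_moves:
  rows:
    - {"xyz": [0,-3.5,0],"turn": [0.027,0,-0.042],"grip": 0}
    - {"xyz": [-0.3,-7,-0.2],"turn": [0.055,0,-0.084],"grip": 0}
    - {"xyz": [-0.6,-10.5,-0.4],"turn": [0.082,0,-0.126],"grip": 0}
    - {"xyz": [-1.1,-14,-0.7],"turn": [0.109,-0.001,-0.168],"grip": 0}
    - {"xyz": [-1.8,-17.5,-1.1],"turn": [0.136,-0.001,-0.21],"grip": 0}
    - {"xyz": [-2.6,-21,-1.6],"turn": [0.164,-0.001,-0.251],"grip": 0}
    - {"xyz": [-2.6,-21,-1.6],"turn": [0.164,-0.001,-0.251],"grip": 0}

```text
clock: 12.27
tcp_pos: [0.538, 0.2026, 0.0866]
orientation: [-0.213, -0.627, 0.725, -0.188]
wrist_force: [0.7, -5.9, -2.8]
finger_gap: 0.012
grip_force: 79.1
```

```bash
python3 st.py; python3 sw.py .1 .2 .3
```

```text
12.27 tcp [0.538  0.2026 0.0866] tip [0.5492 0.2729 0.0437] F [ 0.7 -5.9 -2.8] M [-0.08 -0.14 -0.53] yaw 81.8 zk [-0.005  0.005  1.   ] gap 0.012 q [ 0.46  0.69  0.16  1.38 -0.47 -0.88]
F tangential(ccw+) 1.6 radial 5.7
torque z about socket -0.41
axis [ 0.545 -0.006 -0.838]
0.1 [-0.3, -7.1, -0.2] [0.054, -0.001, -0.084]
0.2 [-1.3, -14.1, -0.7] [0.109, -0.001, -0.168]
0.3 [-2.8, -21.0, -1.7] [0.163, -0.002, -0.252]
```

>>> apply_moves:
  rows:
    - {"xyz": [0,-3.5,0],"turn": [0.027,0,-0.042],"grip": 0}
    - {"xyz": [-0.3,-7,-0.2],"turn": [0.054,-0.001,-0.084],"grip": 0}
    - {"xyz": [-0.7,-10.5,-0.4],"turn": [0.082,-0.001,-0.126],"grip": 0}
    - {"xyz": [-1.3,-14,-0.7],"turn": [0.109,-0.001,-0.168],"grip": 0}
    - {"xyz": [-1.3,-14,-0.7],"turn": [0.109,-0.001,-0.168],"grip": 0}

```text
clock: 12.68
tcp_pos: [0.5525, 0.2019, 0.0867]
orientation: [0.193, 0.696, -0.659, 0.209]
wrist_force: [0.6, -6.4, -2.8]
finger_gap: 0.0127
grip_force: 79.1
```

```bash
python3 st.py; python3 - <<'E'
from h import *
a=cam('top');b=cam('scene')
im=[cv2.resize(c['color'][150:270,145:265],(400,400),interpolation=cv2.INTER_CUBIC) for c in(a,b)]
cv2.imwrite('pics/sw.png',np.hstack(im))
# long arm line from scene depth: dark-grey pts at z .09-.12
for n,c in(('top',a),('scene',b)):
    P=pts(c);g=c['color'].max(-1)
    m=(P[...,2]>.088)&(P[...,2]<.122)&(g<110)&(P[...,1]<.19)&(P[...,1]>.09)&(P[...,0]>.45)&(P[...,0]<.65)
    Q=P[m]; 
    if len(Q)>20:
        d=np.linalg.svd(Q[:,:2]-Q[:,:2].mean(0),full_matrices=False)[2][0];print(n,len(Q),Q.mean(0).round(4),np.degrees(np.arctan2(d[1],d[0]))%180)
E
```

```text
12.68 tcp [0.5525 0.2019 0.0867] tip [0.5496 0.273  0.0438] F [ 0.6 -6.4 -2.8] M [-0.14 -0.26 -0.58] yaw 93.2 zk [-0.007  0.004  1.   ] gap 0.0127 q [ 0.47  0.64  0.07  1.25 -0.52 -1.09]
F tangential(ccw+) 0.2 radial 6.5
torque z about socket -0.56
top 158 [0.5537 0.1586 0.1107] 91.956226373147
scene 75 [0.5491 0.173  0.1095] 93.19608177664067
```

View pics/sw.png

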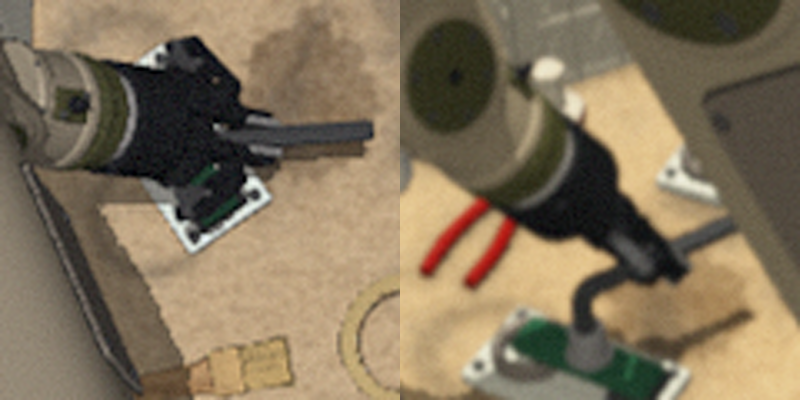

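The key is level and seated in the screw at a yaw of 92–93°. That puts the screw at about 0.8 rad after the hex play. I'll ease off the load, open, and back out along the tool axis.

>>> apply_moves:
  rows:
    - {"xyz": [-0.1,2.5,-0.1],"turn": [-0.019,0,0.029],"grip": 0}
    - {"xyz": [-0.2,5,-0.1],"turn": [-0.038,0,0.059],"grip": 0}
    - {"xyz": [-0.2,5,-0.1],"turn": [-0.038,0,0.059],"grip": 0}
    - {"xyz": [-0.2,5,-0.1],"turn": [-0.038,0,0.059],"grip": 0.1}
    - {"xyz": [-0.2,5,-0.1],"turn": [-0.038,0,0.059],"grip": 0.5}
    - {"xyz": [-0.2,5,-0.1],"turn": [-0.038,0,0.059],"grip": 0.6}
    - {"xyz": [-0.2,5,-0.1],"turn": [-0.038,0,0.059],"grip": 0.6}
    - {"xyz": [-0.2,5,-0.1],"turn": [-0.038,0,0.059],"grip": 0.6}

```text
clock: 13.45
tcp_pos: [0.547, 0.2033, 0.0866]
orientation: [-0.2, -0.673, 0.683, -0.201]
wrist_force: [0.3, -0.3, 1.7]
finger_gap: 0.0511
grip_force: 0.0
```

```bash
python3 st.py
```

```text
13.45 tcp [0.547  0.2033 0.0866] tip [0.549  0.2745 0.0438] F [ 0.3 -0.3  1.7] M [0.49 0.02 0.02] yaw 89.2 zk [-0.005  0.002  1.   ] gap 0.0511 q [ 0.47  0.66  0.1   1.3  -0.5  -1.01]
F tangential(ccw+) 0.3 radial 0.3
torque z about socket 0.05
```

>>> apply_moves:
  rows:
    - {"xyz": [0,0,-8],"turn": [0,0,0],"grip": 0.6}
    - {"xyz": [0,0,-20],"turn": [0,0,0],"grip": 0.6}
    - {"xyz": [0,0,-35],"turn": [0,0,0],"grip": 0.6}
    - {"xyz": [0,0,-55],"turn": [0,0,0],"grip": 0.6}
    - {"xyz": [0,0,-80],"turn": [0,0,0],"grip": 0.6}
    - {"xyz": [0,0,-110],"turn": [0,0,0],"grip": 0.6}
    - {"xyz": [0,0,-130],"turn": [0,0,0],"grip": 0.6}
    - {"xyz": [0,0,-130],"turn": [0,0,0],"grip": 0.6}
    - {"xyz": [0,0,-130],"turn": [0,0,0],"grip": 0.6}

```text
clock: 14.2
tcp_pos: [0.5477, 0.2749, 0.1964]
orientation: [-0.199, -0.673, 0.683, -0.201]
wrist_force: [-0.1, -0.1, -0.3]
finger_gap: 0.0509
grip_force: 0.0
```

```bash
python3 st.py; python3 - <<'E'
from h import *
for n in('scene','top','wrist'):
    c=cam(n);P=pts(c);g=c['color'].max(-1)
    m=(P[...,2]>.085)&(P[...,2]<.122)&(g<120)&(P[...,1]<.25)&(P[...,1]>.10)&(P[...,0]>.48)&(P[...,0]<.62)
    Q=P[m]
    if len(Q)>20:
        d=np.linalg.svd(Q-Q.mean(0),full_matrices=False)[2][0];print(n,len(Q),Q.mean(0).round(4),'yaw',np.degrees(np.arctan2(d[1],d[0]))%180,'slope',np.degrees(np.arcsin(d[2]*np.sign(d[1]))))
E
```

```text
14.2 tcp [0.5477 0.2749 0.1964] tip [0.5497 0.3462 0.1537] F [-0.1 -0.1 -0.3] M [ 0.45 -0.02  0.03] yaw 89.3 zk [-0.006  0.001  1.   ] gap 0.0509 q [ 0.56  0.7   0.44  1.65 -0.48 -0.92]
F tangential(ccw+) 0.2 radial -0.1
torque z about socket 0.03
scene 110 [0.5392 0.2302 0.1003] yaw 78.15309329554582 slope 8.340558840207166
top 317 [0.5365 0.1871 0.0972] yaw 80.90413162481507 slope 7.055183391770453
wrist 2917 [0.5371 0.1919 0.0984] yaw 80.65457215129757 slope 6.97306079289926
```

```bash
python3 - <<'E'
from h import *
for n in('top','wrist'):
    c=dict(np.load(n+'.npz'));P=pts(c);g=c['color'].max(-1)
    m=(P[...,2]>.075)&(P[...,2]<.125)&(g<130)&(P[...,1]<.29)&(P[...,1]>.10)&(P[...,0]>.48)&(P[...,0]<.60)
    Q=P[m]
    for y in np.arange(.12,.285,.015):
        k=Q[abs(Q[:,1]-y)<.004]
        if len(k)>3: print(n,y.round(3),len(k),'xmid',((k[:,0].min()+k[:,0].max())/2).round(4),'ztop',np.percentile(k[:,2],90).round(4))
    k=Q[Q[:,1]<.13]; print('min y',Q[:,1].min())
E
```

```text
top 0.12 4 xmid 0.5284 ztop 0.0935
top 0.135 22 xmid 0.5282 ztop 0.0945
top 0.15 20 xmid 0.5308 ztop 0.0956
top 0.165 20 xmid 0.5332 ztop 0.1003
top 0.18 26 xmid 0.536 ztop 0.0995
top 0.195 20 xmid 0.5379 ztop 0.1001
top 0.21 20 xmid 0.5405 ztop 0.1029
top 0.225 22 xmid 0.5433 ztop 0.1055
top 0.24 17 xmid 0.5444 ztop 0.1055
top 0.255 22 xmid 0.5482 ztop 0.1099
top 0.27 19 xmid 0.5497 ztop 0.104
min y 0.12145818726060748
wrist 0.12 38 xmid 0.5264 ztop 0.0913
wrist 0.135 150 xmid 0.5275 ztop 0.0931
wrist 0.15 157 xmid 0.5305 ztop 0.095
wrist 0.165 167 xmid 0.5329 ztop 0.0968
wrist 0.18 175 xmid 0.5352 ztop 0.0987
wrist 0.195 186 xmid 0.5375 ztop 0.1007
wrist 0.21 200 xmid 0.5403 ztop 0.1023
wrist 0.225 218 xmid 0.5424 ztop 0.1042
wrist 0.24 224 xmid 0.5448 ztop 0.1063
wrist 0.255 252 xmid 0.5474 ztop 0.1078
wrist 0.27 272 xmid 0.5495 ztop 0.1041
min y 0.11971860618989053
```

```bash
python3 -c "
from h import *
print(ticket.hand_in())"
```

```text
the job is handed in; nothing more can be done
None
```

I handed the job in at about 14 s. The key sits fully down in clamp A's screw, which gave counter-clockwise and is loosened about 0.78 rad (roughly 45°, judged from the key's angle); its long arm sags about 7° from level now that it is let go, the gripper is clear, no other item was deliberately touched, and I viewed 11 pictures against the limit of 10.

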